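# Clear the lockout tag and set the bench air valve half open

### The job

Take the metal lockout tag off its barbed hook (raise it, tilt it and back it out over the barb) and lay it down in the tray. Only then turn the handle of the leaning air valve to half open, 45 degrees, so that its pointer stands at the long middle mark. Leave the drill, the tape measure and the wooden off-cut where they are.

Things in the scene. Friction and masses are not known exactly. Their poses are not given: they have to be found in the camera images.
- tag_grip (a point): Centre of the grip tab of the loose lockout tag, a bare aluminium plate 8 mm thick, 151 mm tall, 120 g, hanging on the hook. The tab is the bar at its top: 26 mm wide (y), 8 mm thick (x), free from 27 mm below this point to 20 mm above it. Axes are the tag's: z up along it, x through its thickness (as it hangs, along the hook's arm towards the barb), y across it.
- tag_mid (a point): Middle of the same tag, half-way up, 56 mm below tag_grip along the tag's z; same axes. Below the tab (from tag_grip): crossbar 50 mm wide from 27 to 37 mm, window 26 mm wide from 37 to 61 mm (the hook's arm passes through it along x and its upper edge rests on the arm), plain plate 50 mm wide from 61 mm to the bottom edge at 131 mm.
- hook_seat (a point): Fixed steel hook of round bar, 8 mm thick. Point on the arm's centreline where the tag hangs (within 6 mm along x), 176 mm above the bench. x points level along the arm to its free, barbed end, z up. The arm comes from a post 18 mm thick at x = -55 mm that is no taller than the arm. Base plate 8 mm thick, x = -95 to +5 mm, 90 mm wide.
- hook_tip (a point): Barb tip of the same hook; same axes. From hook_seat the bar is level to x = +20 mm, then rises at 50 degrees to x = +35, z = +19 mm, where a 6 mm thick barb points back to this tip at x = +27, z = +21 mm. Arm and barb are 28 mm high, too much for the tag's 24 mm window: the tag passes up along the rising end when tilted 20 to 45 degrees, its top leaning towards the post.
- valve (a joint): Angle of the valve handle, rad: 0 shut (pointer straight up the slope, away from the robot), growing counter-clockwise as seen looking down at the handle along its stem, 0.785 half open (pointer at the long middle mark), 1.57 fully open (pointer along the pipe). Starts between 0 and 0.3. Friction about 0.12 N m; it stays where it is left.
- valve_grip (a point): Centre of the valve handle, on its turning axis: steel bar 60 mm long, 13 mm wide, 30 mm deep along the stem (14 mm to its top), with a pointer 13 mm beyond one end. The stem leans 25 degrees from vertical to the robot's side. Axes turn with the handle: x along the bar to the pointer, y across it, z outwards along the stem. A round plate of 80 mm with marks lies 14 mm under the bar.
- valve_station: Fixed valve station: base plate 90 x 200 x 8 mm; level pipe 22 mm thick along y, 130 mm above the bench at x = +25 mm, on two legs at y = +-80 mm. Origin on the bench straight below the handle's centre, which is about 183 mm up; x points away from the robot and y to its left when yaw is 0.
- tray: Fixed open black tray, 200 mm (x) by 130 mm (y), 40 mm high, walls and floor 4 to 5 mm thick. Origin at the centre of its underside on the bench; x along its length, z up.
- drill: Bystander: cordless drill standing on its battery (115 x 72 mm), 195 mm tall. Origin at the underside's centre; the bit points along x, reaching 175 mm out.
- tape_measure: Bystander: tape measure 70 x 38 x 64 mm standing on edge. Origin at the underside's centre.
- offcut: Bystander: wooden off-cut 100 x 160 x 18 mm lying flat. Origin at the underside's centre.
Not all that is in view belongs to the job. Leave any green or red look-alike of the valve_station alone.

How it is judged:
By the outcome, as a careful person would: the job done as asked, in the order asked, and still so for the second after the job is handed in, with the robot touching nothing.
It also fails if it takes over 70 s, if anything falls off the work surface, if the arm or the gripper's body presses on something with over 40 N, if the wrist force passes 120 N, or if a joint passes its speed limit or range.

### The arm

A 7-joint arm with a two-finger parallel gripper is mounted at the origin on the work surface. World frame = base frame: x ahead of the robot, y to its left, z up, the work surface at z = 0. Lengths are in m, angles in rad, forces in N, time in s.
With the tool pointing down it reaches from about 0.425 to 0.95 m from the base axis. Payload 4.7 kg.
Tool frame: the origin (TCP) lies between the finger pads; the fingertips stand 22 mm ahead of it and the grasp point (between the pads) lies 3 mm ahead of it; z points along the fingers, y is the line along which they close (so a half turn about z gives the same grasp; the last joint's range is limited). The gripper opens to 85 mm and grips with 20 to 120 N. Pads are 22 mm wide; open, the fingers measure 114 mm over their backs; the gripper's body (76 mm by 85 mm) begins 54 mm behind the grasp point. The pads swing forward as they close: fully open they stand 13 mm farther back than shut.
Start: joints at [-1.163, 0.469, -0.049, 1.532, 0.024, 1.141, -0.082], TCP at [0.286, 0.612, 0.253] pointing down, gripper open.
Joint ranges: [-2.59, 2.59], [-0.33, 1.99], [-1.39, 1.29], [0.1, 2.45], [-1.04, 4.18], [0.21, 1.99], [-2.66, 2.66]. Speed limits (rad/s): [2.57, 2.57, 3.14, 3.14, 3.14, 3.14, 3.14].

### API

Orientations are given as a unit quaternion [w, x, y, z].
In Python, from workcell import telemetry, optics, bot gives the robot as it stands.
- The arm moves only by the tool servo_tool, never from a script. Its argument "rows" is a list of rows, each a list of 7 numbers: the closure, from 0 (fully open) to 1 (shut), then the shift along the tool's x, y, z in m, then the turn, a rotation vector about the tool's x, y, z in rad. A call has 1 to 12 rows; each row shifts and turns the commanded pose from where the row before left it, along the tool's axes as they then stand; what a row does not reach is not made up. A row lasts 1/12 s, in which the tool goes at most 41.7 mm and 7.16 degrees, less where a joint would pass 70% of its speed; a pose out of reach is approached as far as the arm can. A call with a gripper value outside its range is refused whole. The fingers move at their own pace and stop on an object; "grip_force" is the grip in N (left out, the last holds). Time passes only in rows, so rows that do not move let the fingers close. It gives the time, the measured TCP pose, the force, the opening and the grip force at its end, in the units of the state.
- telemetry.sense(): the state, without advancing time (a new reading comes with each control period).
- optics.camera(name): name is "side" or "top" or "wrist"; returns (picture, depth): 384x512x3 uint8, red, green, blue; 384x512 float32, m along the optical axis (not along the pixel's ray), 0 where there is no reading.
- optics.camera_model(name): a dict with "camera_matrix" (3x3 intrinsics, pixels), "extrinsics" (4x4, takes a point from world to camera coordinates); the wrist camera has in their place "T_tool_cam" (4x4, takes a point from camera to tool coordinates, whose origin is the TCP and whose axes are the flange's). Camera axes: x right, y down, z forward; pixel columns grow to the right and rows downward; lengths in m; the calibration is good to about 2 mm. The wrist camera is an equidistant fisheye: a pixel r from the principal point sees the ray r / f radians off the axis. A picture is of the moment at which its call begins: read the wrist's pose just before it. camera_model takes no time and is no camera call.
- bot.close_job(): hands the job in; it is judged then, once.
The state is a dict: "clock": time; "q": joint angles; "qvel": joint speeds; "tau": joint torques, N m; "ee_pos": TCP position; "orientation": TCP orientation; "ft_force": force on the tool from outside, world axes, zero at the start; "ft_torque": the same for the moment, N m; "finger_gap": finger opening in m; "gripper_force": force on a finger pad.
Only numpy, scipy, OpenCV 4.12 (cv2) and the standard library are available. Lean on these libraries where they do the work, as an engineer would, in place of code of your own. Each camera call takes 0.05 s, during which the arm holds its last target. There are 200 camera calls.

## Working session

There is one attempt and no reset: what is moved stays moved. The work goes in short steps, Python scripts to look and compute and a tool call to move; the robot and the scene stay as the last step left them, time stands still between calls to the robot, and variables do not carry over. Pictures are saved under pics/ and viewed, at most 10 in all, crops included, and the job is handed in when it is done.

Besides the shell and the picture viewer there is one more tool, called after ">>>" as name(argument=value, ...), one argument or row to a line, values as JSON. servo_tool: Moves the arm, as the interface text tells. Its arguments: {"type":"object","properties":{"rows":{"type":"array","items":{"type":"array","items":{"type":"number"}}},"grip_force":{"type":"number"}},"required":["rows"]}

```bash
ls; mkdir -p pics
cat > h.py <<'E'
import numpy as np,cv2
from scipy.spatial.transform import Rotation as R
from workcell import telemetry, optics, bot
def Rq(q): return R.from_quat([q[1],q[2],q[3],q[0]])
def grab(name):
    s=telemetry.sense(); im,d=optics.camera(name); return s,im,d,optics.camera_model(name)
def cloud(name,d,m,s):
    v,u=np.mgrid[0:d.shape[0],0:d.shape[1]]
    K=np.array(m["camera_matrix"])
    x=(u-K[0,2])/K[0,0]; y=(v-K[1,2])/K[1,1]
    if name=="wrist":
        r=np.hypot(x,y); t=np.tan(r)/np.maximum(r,1e-9); x=x*t;y=y*t
    P=np.stack([x*d,y*d,d],-1)
    if name=="wrist":
        T=np.array(m["T_tool_cam"]); P=P@T[:3,:3].T+T[:3,3]
        return P@Rq(s["orientation"]).as_matrix().T+np.array(s["ee_pos"])
    T=np.linalg.inv(np.array(m["extrinsics"])); return P@T[:3,:3].T+T[:3,3]
def save(n,im): cv2.imwrite(n,im[:,:,::-1])
E
python3 - <<'E'
from h import *
a=[]
for n in("side","top"):
    s,im,d,m=grab(n); np.savez(f"{n}.npz",im=im,d=d,P=cloud(n,d,m,s)); save(f"pics/{n}0.png",im)
    E=np.linalg.inv(np.array(m["extrinsics"])); print(n,E.round(3).tolist(),np.array(m["camera_matrix"]).round(1).tolist())
print(optics.camera_model("wrist"))
print(s)
E
```

```text
pics
side [[0.897, -0.31, 0.315, 0.238], [-0.442, -0.624, 0.645, -0.665], [-0.003, -0.717, -0.697, 0.837], [0.0, 0.0, 0.0, 1.0]] [[354.5, 0.0, 252.9], [0.0, 354.5, 194.5], [0.0, 0.0, 1.0]]
top [[-0.027, -0.994, 0.11, 0.352], [-1.0, 0.028, -0.0, 0.006], [-0.003, -0.11, -0.994, 1.775], [0.0, 0.0, 0.0, 1.0]] [[446.9, 0.0, 254.2], [0.0, 446.9, 190.1], [0.0, 0.0, 1.0]]
{'camera_matrix': array([[297.31863964,   0.        , 262.54755697],
       [  0.        , 297.31863964, 196.30068337],
       [  0.        ,   0.        ,   1.        ]]), 'T_tool_cam': array([[-6.46211402e-04, -9.57495564e-01, -2.88447269e-01,
         7.30712611e-02],
       [ 9.99999670e-01, -4.76764255e-04, -6.57699169e-04,
         1.85173683e-04],
       [ 4.92222689e-04, -2.88447599e-01,  9.57495556e-01,
        -1.21818786e-01],
       [ 0.00000000e+00,  0.00000000e+00,  0.00000000e+00,
         1.00000000e+00]])}
{'clock': 0.05, 'q': array([-1.16289323,  0.4694108 , -0.04858831,  1.53369151,  0.02411307,
        1.14101438, -0.08231366]), 'qvel': array([ 0.0008027 , -0.00166959,  0.00147974, -0.00047911,  0.00170026,
        0.00314302,  0.00027854]), 'tau': array([ 5.22110549e-04, -5.11967683e+01, -4.71585814e-02, -2.38655627e+01,
        1.08593694e-02,  4.33594760e-03,  1.56700304e-05]), 'ee_pos': array([0.28532041, 0.61113104, 0.25228305]), 'orientation': array([-1.67169176e-04,  2.16660803e-01,  9.76246464e-01, -9.54426700e-04]), 'ft_force': array([ 0.51124215, -1.07783572,  0.11083199]), 'ft_torque': array([ 0.0278284 , -0.02460206, -0.02358968]), 'gripper_force': 0.0, 'finger_gap': 0.08525018618707629}
```

View pics/side0.png

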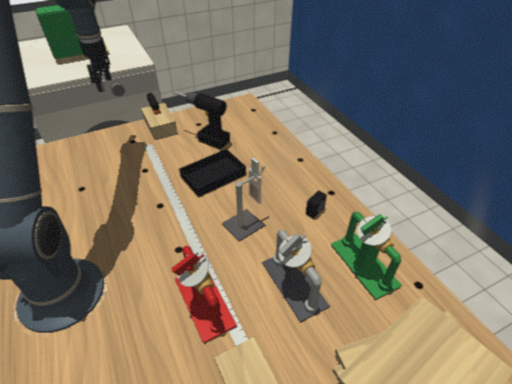

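View pics/top0.png

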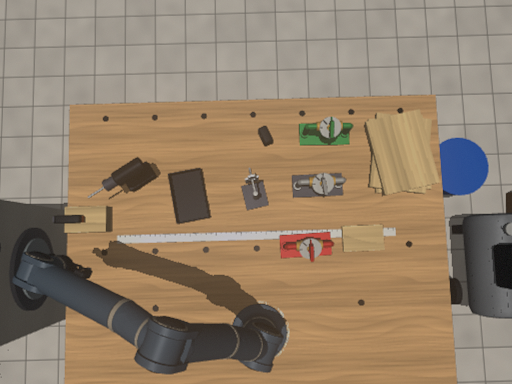

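The side picture shows the tag at (256,180), the grey valve at (293,245) and the tray at (213,172). The top picture shows the hook at (254,185), the grey valve at (323,184) and the tray at (189,195). Next I'll measure them.

Run:
```python
from h import *
def box(mask,P):
    p=P[mask][:,:2].astype(np.float32); r=cv2.minAreaRect(p); return np.round(r[0],3),np.round(r[1],3),round(r[2],1),len(p)
t=np.load("top.npz");P=t["P"];im=t["im"];d=t["d"]
def reg(u0,u1,v0,v1):
    m=np.zeros(d.shape,bool);m[v0:v1,u0:u1]=1;return m&(d>0)
for n,b in dict(tray=(160,220,160,230),hook=(235,275,160,215),valve=(285,352,165,205)).items():
    m=reg(*b); z=P[...,2]
    print(n,"z max",z[m].max().round(3))
    lim={'tray':[(0.025,0.06)],'hook':[(0.004,0.014),(.1,.3),(.16,.3)],'valve':[(0.004,0.014),(.1,.152),(.155,.22),(.185,.22)]}[n]
    for a,c in lim:
        k=m&(z>a)&(z<c); 
        if k.sum()>3: print(a,c,*box(k,P),"zmean",z[k].mean().round(4))
s=np.load("side.npz");P=s["P"];z=P[...,2];d=s["d"]
for n,b,zz in [("hook",(220,285,150,245),[(.1,.3),(.2,.3)]),("valve",(262,325,225,310),[(.1,.22),(.185,.22)])]:
    m=reg(*b)
    for a,c in zz:
        k=m&(z>a)&(z<c)&(P[...,0]>.3); print("side",n,a,c,*box(k,P),P[k].min(0).round(3),P[k].max(0).round(3))
# bright tag pixels in side
for n,im,b in(("sidec",s["im"],(200,330,140,320)),("topc",t["im"],(160,360,155,225))):
    c=im[b[2]:b[3],b[0]:b[1]]; f=min(390/c.shape[1],600/c.shape[0]); f=min(800/c.shape[1],280/c.shape[0]) if n=="topc" else f
    save(f"pics/{n}.png",cv2.resize(c,None,fx=f,fy=f,interpolation=2))
```

```text
tray z max 0.051
0.025 0.06 [0.531 0.263] [0.201 0.131] 9.7 243 zmean 0.0374
hook z max 0.243
0.004 0.014 [0.561 0.003] [0.156 0.217] 88.4 649 zmean 0.0076
0.1 0.3 [0.558 0.014] [0.047 0.097] 85.0 152 zmean 0.1805
0.16 0.3 [0.558 0.014] [0.046 0.097] 85.1 119 zmean 0.1935
valve z max 0.211
0.004 0.014 [ 0.563 -0.251] [0.264 0.157] 88.4 605 zmean 0.0076
0.1 0.152 [ 0.547 -0.246] [0.181 0.065] 89.0 274 zmean 0.1408
0.155 0.22 [ 0.552 -0.25 ] [0.073 0.067] 42.9 243 zmean 0.1739
0.185 0.22 [ 0.543 -0.245] [0.072 0.013] 10.8 66 zmean 0.1968
side hook 0.1 0.3 [ 0.537 -0.088] [0.257 0.093] 78.0 725 [ 0.508 -0.219  0.1  ] [0.606 0.037 0.239]
side hook 0.2 0.3 [0.58  0.008] [0.024 0.03 ] 78.7 100 [ 0.566 -0.002  0.2  ] [0.597 0.023 0.239]
side valve 0.1 0.22 [ 0.546 -0.248] [0.173 0.079] 80.4 1321 [ 0.505 -0.339  0.101] [ 0.585 -0.162  0.208]
side valve 0.185 0.22 [ 0.542 -0.248] [0.077 0.014] 9.3 180 [ 0.505 -0.259  0.185] [ 0.58  -0.239  0.208]
```

View pics/sidec.png

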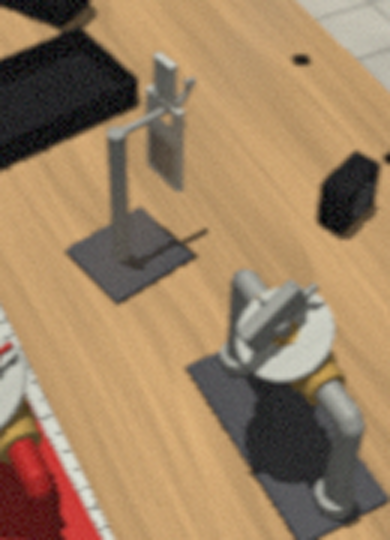

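The arm of the hook points away from the robot, and the tag's plate stands across it. Now moving over the tag to see it up close.

>>> servo_tool(
  rows=[
    [0,0,0,-0.035,0,0,0],
    [0,-0.031,-0.025,-0.01,0,0,0],
    [0,-0.031,-0.025,-0.01,0,0,0],
    [0,-0.031,-0.025,-0.01,0,0,0],
    [0,-0.031,-0.025,-0.01,0,0,0],
    [0,-0.031,-0.025,-0.01,0,0,0],
    [0,-0.031,-0.025,0,0,0,0],
    [0,-0.031,-0.025,0,0,0,0],
    [0,-0.031,-0.025,0,0,0,0],
    [0,-0.031,-0.025,0,0,0,0],
    [0,-0.031,-0.025,0,0,0,0],
    [0,-0.031,-0.025,0,0,0,0],
  ],
)

```text
clock: 1.1
ee_pos: [0.4784, 0.2162, 0.3381]
orientation: [-0.0, 0.217, 0.976, -0.0]
ft_force: [0.9, -0.4, -0.0]
finger_gap: 0.0853
gripper_force: 0.0
```

>>> servo_tool(
  rows=[
    [0,-0.031,-0.025,0,0,0,0],
    [0,-0.031,-0.025,0,0,0,0],
    [0,-0.031,-0.025,0,0,0,0],
    [0,-0.031,-0.025,0,0,0,0],
    [0,-0.031,-0.025,0,0,0,0],
    [0,-0.025,-0.02,0,0,0,0],
    [0,0,0,0,0,0,-0.12],
    [0,0,0,0,0,0,-0.12],
    [0,0,0,0,0,0,-0.12],
    [0,0,0,0,0,0,-0.12],
    [0,0,0,0,0,0,-0.12],
    [0,0,0,0,0,0,0],
  ],
)

```text
clock: 2.1
ee_pos: [0.5797, 0.0106, 0.3378]
orientation: [-0.001, -0.082, 0.997, 0.0]
ft_force: [-1.0, 0.1, 0.4]
finger_gap: 0.0853
gripper_force: 0.0
```

Run:
```python
from h import *
s,im,d,m=grab("wrist"); P=cloud("wrist",d,m,s); np.savez("w1.npz",im=im,d=d,P=P)
print(s["ee_pos"],Rq(s["orientation"]).as_matrix().round(3).tolist(),s["q"].round(2))
save("pics/w1.png",im)
z=P[...,2]
for a,c in((.004,.014),(.165,.20),(.205,.25),(.232,.25)):
    k=(d>0)&(z>a)&(z<c)&(abs(P[...,1]-.01)<.07)&(P[...,0]>.45)&(P[...,0]<.66)
    if k.sum()>5:
        r=cv2.minAreaRect(P[k][:,:2].astype(np.float32)); print(a,c,k.sum(),np.round(r[0],4),np.round(r[1],3),round(r[2],1),P[k].mean(0).round(4))
```

```text
[0.57965192 0.01061135 0.33779105] [[-0.986, -0.164, -0.001], [-0.164, 0.986, 0.0], [0.001, 0.0, -1.0]] [-0.27  0.25  0.22  1.66 -0.06  1.24  1.7 ]
0.004 0.014 3363 [0.5484 0.0142] [0.144 0.109] 11.4 [0.5268 0.001  0.0091]
0.165 0.2 1228 [0.5611 0.0119] [0.049 0.099] 85.7 [0.5555 0.0071 0.184 ]
0.205 0.25 625 [0.5751 0.0112] [0.008 0.026] 12.2 [0.5732 0.0108 0.2301]
0.232 0.25 373 [0.5751 0.0112] [0.008 0.026] 12.2 [0.5744 0.0111 0.2375]
```

View pics/w1.png

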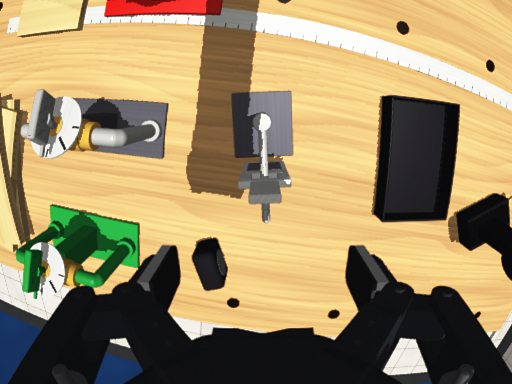

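The wrist picture shows the tag's tab at about (265,180). It sits at (0.575, 0.011) with yaw 12° and its top at 0.2375, which matches the expected size and height. Descending and gripping across the 26 mm width.

>>> servo_tool(
  rows=[
    [0,0.0044,0.0013,0,0,0,-0.045],
    [0,0,0,0.03,0,0,0],
    [0,0,0,0.03,0,0,0],
    [0,0,0,0.03,0,0,0],
    [0,0,0,0.018,0,0,0],
    [0,0,0,0.01,0,0,0],
    [1,0,0,0,0,0,0],
    [1,0,0,0,0,0,0],
    [1,0,0,0,0,0,0],
    [1,0,0,0,0,0,0],
    [1,0,0,0,0,0,0],
    [1,0,0,0,0,0,0],
  ],
  grip_force=80,
)

```text
clock: 3.15
ee_pos: [0.5761, 0.0114, 0.2218]
orientation: [0.001, -0.104, 0.995, 0.0]
ft_force: [-0.5, 0.4, 3.7]
finger_gap: 0.0245
gripper_force: 78.1
```

>>> servo_tool(
  rows=[
    [1,0,0,-0.003,0,0,0],
    [1,0,0,-0.003,0,0,0],
    [1,0,0,-0.002,0,0,0],
    [1,0,0,0,0,0,0],
  ],
)

```text
clock: 3.48
ee_pos: [0.5755, 0.0112, 0.2286]
orientation: [0.0, -0.104, 0.995, 0.0]
ft_force: [0.2, -0.8, -1.7]
finger_gap: 0.0246
gripper_force: 78.4
```

Run:
```python
from h import *
w=np.load("w1.npz");P=w["P"];d=w["d"]
a=np.radians(12);ux=np.array([np.cos(a),np.sin(a)]);uy=np.array([-ux[1],ux[0]])
c=np.array([.5751,.0112]);L=(P[...,:2]-c)@ux;W=(P[...,:2]-c)@uy;z=P[...,2]
k=(d>0)&(abs(W)<.012)&(z>.15)&(z<.225)
for lo in np.arange(-.075,.055,.005):
    q=k&(L>=lo)&(L<lo+.005)
    if q.sum()>2: print(round(lo*1e3),q.sum(),"zmax",(np.percentile(z[q],90)*1e3).round(1),"w",(W[q].mean()*1e3).round(1))
k=(d>0)&(z>.004)&(z<.014)&(w["im"].max(-1)<110)&(abs(W)<.06)&(L>-.13)&(L<.04)
print("base",cv2.minAreaRect(np.c_[L[k],W[k]].astype(np.float32)*1e3))
```

```text
-70 7 zmax 180.2 w 1.0
-65 76 zmax 182.1 w -0.1
-60 101 zmax 182.1 w 0.1
-55 83 zmax 182.0 w 0.3
-50 45 zmax 182.0 w 0.0
-45 50 zmax 181.9 w -0.2
-40 42 zmax 181.7 w 0.3
-35 40 zmax 180.9 w -0.1
-30 45 zmax 181.4 w 0.2
-25 46 zmax 181.8 w -0.1
-20 43 zmax 181.5 w 0.1
-15 42 zmax 181.7 w 0.1
-10 40 zmax 181.4 w -0.2
-5 408 zmax 220.6 w 0.1
0 30 zmax 157.8 w -0.1
20 65 zmax 200.5 w 0.0
25 45 zmax 201.4 w 0.2
30 36 zmax 200.8 w -0.2
35 5 zmax 197.4 w 0.3
base ((-46.980743408203125, -10.065898895263672), (71.20796203613281, 99.74993133544922), 89.48430633544922)
```

The seat lies about 2.5 mm behind the tag and the tag has been raised to mid-window. Now tilting 38° about the window's centre.

>>> servo_tool(
  rows=[
    [1,0,0,-0.001,0,0,0],
    [1,0.0058,0,0.0003,0,-0.11,0],
    [1,0.0058,0,0.0003,0,-0.11,0],
    [1,0.0058,0,0.0003,0,-0.11,0],
    [1,0.0058,0,0.0003,0,-0.11,0],
    [1,0.0058,0,0.0003,0,-0.11,0],
    [1,0.0058,0,0.0003,0,-0.11,0],
    [1,0,0,0,0,0,0],
  ],
)

```text
clock: 4.15
ee_pos: [0.5434, 0.0045, 0.2202]
orientation: [0.281, -0.099, 0.954, 0.034]
ft_force: [-0.6, -0.9, -1.1]
finger_gap: 0.0246
gripper_force: 78.8
```

Run:
```python
from h import *
s=telemetry.sense();M=Rq(s["orientation"]).as_matrix()
p=np.array(s["ee_pos"])+.053*M[:,2]; a=np.radians(12)
print(s["q"].round(2),s["ft_force"].round(1),M[:,2].round(3),"win x,z mm",((p[:2]-[.5751,.0112])@[np.cos(a),np.sin(a)]*1e3+2.5).round(1),(p[2]*1e3-176).round(1))
```

```text
[-0.26  0.11  0.25  2.25 -0.55  0.26  2.25] [-0.6 -0.9 -1.1] [ 0.529  0.12  -0.84 ] win x,z mm -1.2 -0.4
```

>>> servo_tool(
  rows=[
    [1,-0.004,0,0.003,0,0,0],
    [1,-0.004,0,0.0035,0,0,0],
    [1,-0.005,0,0,0,0,0],
    [1,0,0,0,0,0,0],
    [1,0,0,0,0,0,0],
  ],
)

```text
clock: 4.57
ee_pos: [0.5618, 0.012, 0.224]
orientation: [0.283, -0.103, 0.953, 0.034]
ft_force: [-0.2, -0.2, -1.6]
finger_gap: 0.0246
gripper_force: 78.8
```

```bash
cat > win.py <<'E'
from h import *
s=telemetry.sense();M=Rq(s["orientation"]).as_matrix()
p=np.array(s["ee_pos"])+.053*M[:,2]; a=np.radians(12)
x=(p[:2]-[.5751,.0112])@[np.cos(a),np.sin(a)]*1e3+2.5; z=p[2]*1e3-176
w=(p[:2]-[.5751,.0112])@[-np.sin(a),np.cos(a)]*1e3
t=np.arccos(-M[2,2]);print(s["q"].round(2),s["ft_force"].round(1),"tilt",np.degrees(t).round(1),"win x,y,z",x.round(1),w.round(1),z.round(1),"N,c",(x*np.cos(t)+z*np.sin(t)).round(1),(-x*np.sin(t)+z*np.cos(t)).round(1))
E
python3 win.py
```

```text
[-0.27  0.13  0.24  2.22 -0.54  0.26  2.24] [-0.2 -0.2 -1.6] tilt 33.1 win x,y,z 18.6 4.1 3.6 N,c 17.5 -7.2
```

>>> servo_tool(
  rows=[
    [1,0,-0.004,0,0,0.082,0],
    [1,-0.003,0,-0.001,0,0,0],
    [1,0,0,0,0,0,0],
  ],
)

```text
clock: 4.82
ee_pos: [0.5655, 0.0082, 0.2271]
orientation: [0.245, -0.104, 0.963, 0.03]
ft_force: [0.7, 0.7, -1.2]
finger_gap: 0.0248
gripper_force: 78.8
```

```bash
python3 win.py
```

```text
[-0.34  0.15  0.33  2.16 -0.4   0.38  2.09] [ 0.7  0.7 -1.2] tilt 28.6 win x,y,z 17.8 -0.4 4.6 N,c 17.9 -4.5
```

>>> servo_tool(
  rows=[
    [1,0.0038,0,0.0001,0,-0.07,0],
    [1,-0.0066,0,-0.0006,0,0,0],
    [1,-0.002,0,-0.0008,0,0,0],
    [1,0,0,0,0,0,0],
  ],
)

```text
clock: 5.15
ee_pos: [0.5679, 0.0081, 0.2309]
orientation: [0.278, -0.102, 0.955, 0.033]
ft_force: [0.3, -0.4, -1.5]
finger_gap: 0.0247
gripper_force: 78.8
```

```bash
python3 win.py
```

```text
[-0.29  0.13  0.28  2.19 -0.5   0.3   2.2 ] [ 0.3 -0.4 -1.5] tilt 32.5 win x,y,z 23.3 -1.1 10.2 N,c 25.1 -3.9
```

>>> servo_tool(
  rows=[
    [1,-0.003,0.0005,-0.0005,0,0,0],
    [1,-0.004,0.0005,-0.001,0,0,0],
    [1,-0.004,0,-0.0007,0,0,0],
    [1,0,0,0,0,0,0],
  ],
)

```text
clock: 5.48
ee_pos: [0.5759, 0.0112, 0.2387]
orientation: [0.278, -0.103, 0.955, 0.033]
ft_force: [0.8, 0.0, -1.3]
finger_gap: 0.0246
gripper_force: 78.8
```

```bash
python3 win.py
```

```text
[-0.31  0.13  0.3   2.17 -0.47  0.32  2.16] [ 0.8  0.  -1.3] tilt 32.5 win x,y,z 31.8 0.3 18.0 N,c 36.5 -1.9
```

>>> servo_tool(
  rows=[
    [1,-0.008,0,0,0,0,0],
    [1,-0.015,0,0,0,0,0],
    [1,-0.02,0,0,0,0,0],
    [1,-0.02,0,-0.01,0,0,0],
    [1,0,0,-0.03,0,0,0],
    [1,0,0,-0.03,0,0,0],
    [1,0,0,-0.03,0,0,0],
    [1,0,0,0,0,0,0],
  ],
)

```text
clock: 6.15
ee_pos: [0.5754, 0.0087, 0.3621]
orientation: [0.281, -0.102, 0.954, 0.034]
ft_force: [1.3, -0.6, -0.2]
finger_gap: 0.025
gripper_force: 79.1
```

Run:
```python
from h import *
s,im,d,m=grab("side"); save("pics/s2.png",cv2.resize(im[100:300,130:350],None,fx=2.5,fy=2.5)); print(s["ee_pos"],s["q"].round(2),Rq(s["orientation"]).as_matrix().round(3).tolist(),s["ft_force"])
```

```text
[0.57536139 0.00867687 0.36209298] [-0.43 -0.02  0.39  2.02 -0.17  0.59  1.86] [[-0.821, -0.213, 0.53], [-0.175, 0.977, 0.122], [-0.544, 0.007, -0.839]] [ 1.29502963 -0.63536228 -0.20734022]
```

View pics/s2.png

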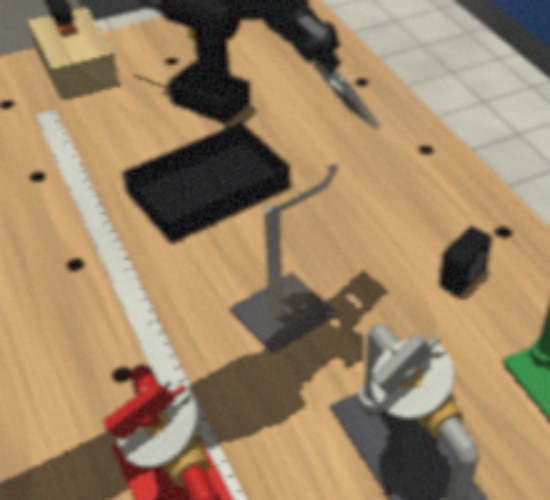

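The picture shows the hook bare and the tag held at about (345,90). Next is carrying it over the tray.

>>> servo_tool(
  rows=[
    [1,-0.0015,0.0322,0.0012,0,0,0],
    [1,-0.0015,0.0322,0.0012,0,0,0],
    [1,-0.0015,0.0322,0.0012,0,0,0],
    [1,-0.0015,0.0322,0.0012,0,0,0],
    [1,-0.0015,0.0322,0.0012,0,0,0],
    [1,-0.0015,0.0322,0.0012,0,0,0],
    [1,-0.0015,0.0322,0.0012,0,0,0],
    [1,-0.0015,0.0322,0.0012,0,0,0],
    [1,0.0192,0,0.0297,0,0,0],
    [1,0.0192,0,0.0297,0,0,0],
    [1,0.0192,0,0.0297,0,0,0],
    [1,0,0,0,0,0,0],
  ],
)

```text
clock: 7.2
ee_pos: [0.5285, 0.2629, 0.2397]
orientation: [0.269, -0.104, 0.957, 0.029]
ft_force: [-0.2, -1.5, -2.7]
finger_gap: 0.0247
gripper_force: 79.2
```

```bash
cat > st.py <<'E'
from h import *
s=telemetry.sense();M=Rq(s["orientation"]).as_matrix();p=np.array(s["ee_pos"])
print(p.round(4),"q",s["q"].round(2),"tilt",np.degrees(np.arccos(-M[2,2])).round(1),"f",s["ft_force"].round(1)); print(M.round(3).tolist())
b=p+.135*M[:,2]; u=np.array([.986,.168]); c=b[:2]-[.531,.263]
print("tag bottom",b.round(4),"tray u,w",(c@u).round(4),(c@[-u[1],u[0]]).round(4))
E
python3 st.py
```

```text
[0.5285 0.2629 0.2397] q [-0.72  0.16  0.09  2.12  0.52  0.41  0.72] tilt 31.4 f [-0.2 -1.5 -2.7]
[[-0.834, -0.214, 0.509], [-0.183, 0.977, 0.111], [-0.521, -0.0, -0.854]]
tag bottom [0.5973 0.2779 0.1245] tray u,w 0.0678 0.0036
```

>>> servo_tool(
  rows=[
    [1,0.0115,-0.0005,0.0222,0,0,0],
    [1,0.0115,0,0.0222,0,0,0],
    [1,0.0115,0,0.0222,0,0,0],
    [1,0.0115,0,0.0222,0,0,0],
    [1,0,0,0,0,0,0],
  ],
)

```text
clock: 7.62
ee_pos: [0.5404, 0.2665, 0.1558]
orientation: [0.275, -0.103, 0.955, 0.03]
ft_force: [-0.7, 0.6, -1.5]
finger_gap: 0.0245
gripper_force: 79.1
```

```bash
python3 st.py
```

```text
[0.5404 0.2665 0.1558] q [-0.74  0.31  0.13  2.18  0.92  0.22  0.3 ] tilt 32.1 f [-0.7  0.6 -1.5]
[[-0.827, -0.214, 0.519], [-0.181, 0.977, 0.115], [-0.532, 0.001, -0.847]]
tag bottom [0.6105 0.2821 0.0415] tray u,w 0.0816 0.0054
```

>>> servo_tool(
  rows=[
    [1,0,0,0,0,0.1,0],
    [1,0.0045,0,0.0143,0,0,0],
    [1,0.0045,0,0.0143,0,0,0],
    [1,0,0,0,0,0,0],
    [1,0,0,0,0,0,0],
  ],
)

```text
clock: 8.03
ee_pos: [0.55, 0.2664, 0.1298]
orientation: [0.251, -0.101, 0.962, 0.025]
ft_force: [0.2, 0.4, -1.0]
finger_gap: 0.0249
gripper_force: 79.2
```

```bash
python3 st.py
```

```text
[0.55   0.2664 0.1298] q [-0.65  0.37  0.05  2.14  0.86  0.23  0.37] tilt 29.3 f [ 0.2  0.4 -1. ]
[[-0.853, -0.208, 0.478], [-0.182, 0.978, 0.1], [-0.489, -0.002, -0.872]]
tag bottom [0.6146 0.2799 0.012 ] tray u,w 0.0852 0.0026
```

The tag's bottom edge is at the tray floor near the far end. Now lowering the grip along an arc with a light grip, so that the tag lies down.

>>> servo_tool(
  rows=[
    [1,0,0,0,0,0,0],
    [1,0.0133,0,0.0012,0,0,0],
    [1,0.0132,0,0.0013,0,0.07,0],
    [1,0.0107,0,0.0038,0,0,0],
    [1,0.0106,0,0.0039,0,0.07,0],
    [1,0,0,0,0,0,0],
  ],
  grip_force=25,
)

```text
clock: 8.53
ee_pos: [0.5134, 0.2613, 0.1014]
orientation: [0.185, -0.104, 0.977, 0.021]
ft_force: [-3.1, 0.4, 5.5]
finger_gap: 0.0248
gripper_force: 83.0
```

```bash
python3 st.py
python3 - <<'E'
from h import *
s,im,d,m=grab("side"); save("pics/s3.png",cv2.resize(im[80:240,130:330],None,fx=3,fy=3))
E
```

```text
[0.5134 0.2613 0.1014] q [-0.45  0.4  -0.2   2.14  0.72  0.34  0.51] tilt 21.4 f [-3.1  0.4  5.5]
[[-0.91, -0.211, 0.357], [-0.196, 0.977, 0.079], [-0.366, 0.002, -0.931]]
tag bottom [ 0.5616  0.2721 -0.0242] tray u,w 0.0317 0.0038
```

View pics/s3.png

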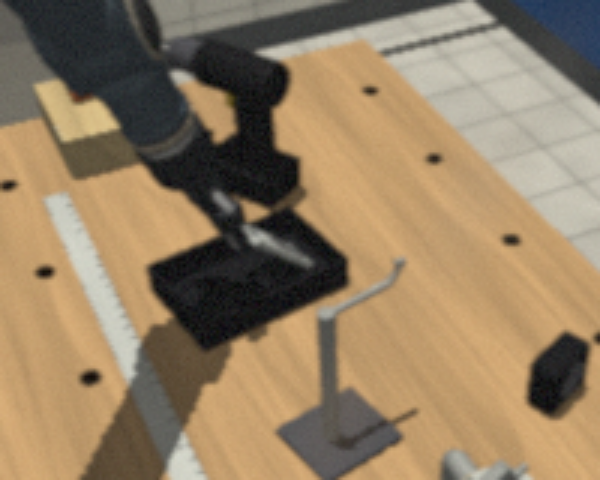

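The picture shows the tag pivoting down into the tray at about (280,245), with small contact forces. Continuing the arc.

>>> servo_tool(
  rows=[
    [1,0.01,0,0.009,0,0,0],
    [1,0.01,0,0.009,0,0.06,0],
    [1,0.008,0,0.009,0,0,0],
    [1,0.008,0,0.009,0,0.06,0],
    [1,0.0044,0,0.0072,0,0,0],
    [1,0.0044,0,0.0072,0,0,0],
    [1,0,0,0,0,0,0],
  ],
  grip_force=25,
)

```text
clock: 9.17
ee_pos: [0.4873, 0.2543, 0.0366]
orientation: [0.126, -0.105, 0.986, 0.013]
ft_force: [1.1, 1.1, 2.9]
finger_gap: 0.0247
gripper_force: 73.2
```

```bash
python3 st.py
```

```text
[0.4873 0.2543 0.0366] q [-0.43  0.51 -0.22  2.16  0.7   0.33  0.53] tilt 14.6 f [1.1 1.1 2.9]
[[-0.946, -0.21, 0.246], [-0.204, 0.978, 0.053], [-0.251, -0.0, -0.968]]
tag bottom [ 0.5205  0.2615 -0.094 ] tray u,w -0.0106 0.0002
```

>>> servo_tool(
  rows=[
    [1,0.001,0,0.005,0,0,0],
    [0.5,0,0,0,0,0,0],
    [0.45,0,0,0,0,0,0],
    [0.45,0,0,0,0,0,0],
    [0.45,0,0,0,0,0,0],
    [0.45,0,0,-0.02,0,0,0],
    [0.45,0,0,-0.03,0,0,0],
    [0.45,0,0,-0.035,0,0,0],
    [0.45,0,0,-0.04,0,0,0],
    [0.45,0,0,-0.04,0,0,0],
    [0.45,0,0,-0.04,0,0,0],
    [0.45,0,0,-0.04,0,0,0],
  ],
  grip_force=25,
)

```text
clock: 10.17
ee_pos: [0.4256, 0.2402, 0.2695]
orientation: [0.124, -0.104, 0.987, 0.012]
ft_force: [2.0, 0.5, 0.1]
finger_gap: 0.047
gripper_force: 0.0
```

```bash
python3 st.py
python3 - <<'E'
from h import *
s,im,d,m=grab("side"); P=cloud("side",d,m,s)
k=(d>0)&(abs(P[...,0]-.53)<.085)&(abs(P[...,1]-.263)<.05)&(im.min(-1)>70)
print(k.sum(),P[k].min(0).round(3),P[k].max(0).round(3),np.percentile(P[k][:,2],[10,50,90]).round(3))
print(cv2.minAreaRect(P[k&(P[...,2]<.05)][:,:2].astype(np.float32)))
save("pics/s4.png",cv2.resize(im[80:320,130:350],None,fx=2.4,fy=2.4))
E
```

```text
[0.4256 0.2402 0.2695] q [-0.14  0.08 -0.54  2.06  0.21  0.81  0.97] tilt 14.3 f [2.  0.5 0.1]
[[-0.948, -0.209, 0.242], [-0.203, 0.978, 0.049], [-0.247, -0.002, -0.969]]
tag bottom [0.4582 0.2469 0.1387] tray u,w -0.0745 -0.0037
397 [0.452 0.235 0.001] [0.615 0.311 0.044] [0.005 0.011 0.014]
((0.5338605046272278, 0.27221429347991943), (0.1628149300813675, 0.07471007108688354), 1.4973373413085938)
```

View pics/s4.png

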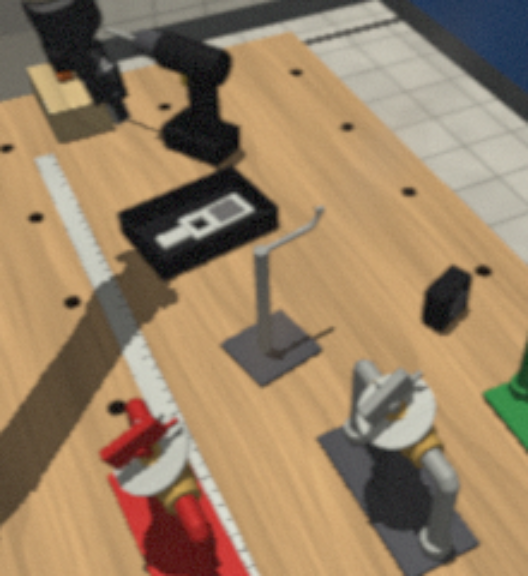

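The picture shows the tag lying flat in the tray at about (205,220). Moving on to the grey valve.

>>> servo_tool(
  rows=[
    [0,0.0029,-0.0378,-0.006,0,0,0],
    [0,0.0029,-0.0378,-0.006,0,0,0],
    [0,0.0029,-0.0378,-0.006,0,0,0],
    [0,0.0029,-0.0378,-0.0035,0,0,0],
    [0,0.0029,-0.0378,-0.0034,0,0,0],
    [0,0.0029,-0.0378,-0.0034,0,0,0],
    [0,0.0029,-0.0378,-0.0034,0,0,0],
    [0,0.0029,-0.0378,-0.0034,0,0,0],
    [0,0.0029,-0.0378,-0.0034,0,0,0],
    [0,0.0029,-0.0378,-0.0034,0,0,0],
    [0,0.0029,-0.0378,-0.0034,0,0,0],
    [0,0.0029,-0.0378,-0.0034,0,0,0],
  ],
)

```text
clock: 11.22
ee_pos: [0.4761, -0.2143, 0.3073]
orientation: [0.124, -0.104, 0.987, 0.012]
ft_force: [0.1, 0.1, 0.3]
finger_gap: 0.0855
gripper_force: 0.0
```

>>> servo_tool(
  rows=[
    [0,0.0029,-0.0378,-0.001,0,0,0],
    [0,0,0,0,0,-0.095,0],
    [0,0,0,0,0,-0.095,0],
    [0,0,0,0,0,0,0.1],
    [0,0,0,0,0,0,0],
    [0,0,0,0,0,0,0],
  ],
)

```text
clock: 11.72
ee_pos: [0.4814, -0.25, 0.3076]
orientation: [0.216, -0.055, 0.974, 0.033]
ft_force: [0.1, 0.4, 0.9]
finger_gap: 0.0855
gripper_force: 0.0
```

```bash
python3 st.py
python3 - <<'E'
from h import *
s,im,d,m=grab("wrist"); P=cloud("wrist",d,m,s); np.savez("w2.npz",im=im,d=d,P=P); save("pics/w2.png",im)
E
```

```text
[ 0.4814 -0.25    0.3076] q [ 0.52  0.08  0.04  2.   -0.43  0.79  2.5 ] tilt 25.2 f [0.1 0.4 0.9]
[[-0.901, -0.121, 0.417], [-0.093, 0.992, 0.087], [-0.424, 0.04, -0.905]]
tag bottom [ 0.5377 -0.2383  0.1854] tray u,w -0.0776 -0.4954
```

View pics/w2.png

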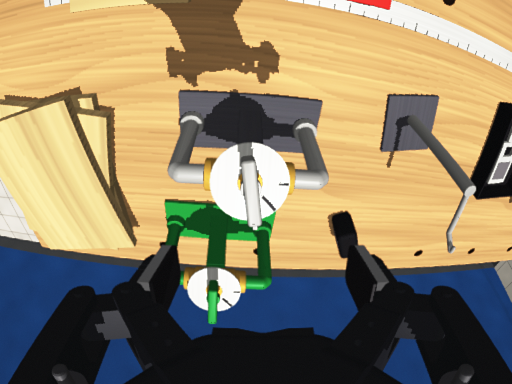

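The picture shows the plate at (250,180), the handle from (245,148) to its pointer at (256,228), the middle mark near (268,201) and the fully-open mark near (286,183). Next I'll fit the plate's plane, the handle axis and the mark.

```bash
cat > val.py <<'E'
import sys
from h import *
w=np.load(sys.argv[1]);P=w["P"];d=w["d"];im=w["im"].astype(int)
u0,u1,v0,v1=map(int,sys.argv[2:6])
m=np.zeros(d.shape,bool);m[v0:v1,u0:u1]=1;m&=d>0
white=m&(im.min(-1)>190)&(P[...,2]>.13)
p=P[white]
for _ in range(5):
    c=p.mean(0);n=np.linalg.svd(p-c,full_matrices=False)[2][2];n*=np.sign(n[2]);p=P[white];p=p[abs((p-c)@n)<.003]
print("normal",n.round(3),"lean",np.degrees(np.arccos(n[2])).round(1),"az",np.degrees(np.arctan2(n[1],n[0])).round(1),len(p))
# plane axes: pipe axis (level) ey, upslope ex
ey=np.cross([0,0,1],-np.array([n[0],n[1],0]));ey/=np.linalg.norm(ey);ex=np.cross(ey,n)
H=(P-c)@n;X=(P-c)@ex;Y=(P-c)@ey
q=np.c_[(p-c)@ex,(p-c)@ey].astype(np.float32);(o,r)=cv2.minEnclosingCircle(q);print("circle",np.round(o,4),r)
C=c+o[0]*ex+o[1]*ey;print("plate centre",C.round(4),"handle centre",(C+.029*n).round(4))
rr=np.hypot(X-o[0],Y-o[1])
b=m&(H>.024)&(H<.05)&(rr<.06);B=np.c_[X[b]-o[0],Y[b]-o[1]].astype(np.float32)
R_=cv2.minAreaRect(B);print("bar",np.round(R_[0],4),np.round(R_[1],4),R_[2],"H",np.percentile(H[b],[10,50,90]).round(4))
vx=cv2.fitLine(B,cv2.DIST_HUBER,0,.01,.01).ravel();print("bar angle",np.degrees(np.arctan2(vx[1],vx[0])).round(1),"pt",vx[2:].round(4))
k=m&(abs(H)<.006)&(im.max(-1)<120)&(rr>.014)&(rr<.039)
A=np.degrees(np.arctan2(Y-o[1],X-o[0]))
h,e=np.histogram(A[k],np.arange(-180,181,6));print([(int(e[i]),int(h[i])) for i in range(60) if h[i]])
k2=k&(abs(A-45)<14)
if k2.sum()>3:print("mark",A[k2].mean().round(1),np.median(A[k2]).round(1),k2.sum(), rr[k2].min(),rr[k2].max())
print("ex",ex.round(3),"ey",ey.round(3))
E
python3 val.py w2.npz 195 305 125 240
```

```text
normal [-0.425 -0.008  0.905] lean 25.1 az -179.0 3444
circle [0.0018 0.0009] 0.04053778201341629
plate centre [ 0.551  -0.2486  0.1577] handle centre [ 0.5387 -0.2488  0.1839]
bar [-0.0005  0.0002] [0.06   0.0184] 5.147353172302246 H [0.0414 0.0436 0.0446]
bar angle 9.7 pt [-0.0028 -0.0008]
[(-180, 5), (-174, 3), (-168, 1), (-162, 1), (-156, 3), (-150, 2), (42, 40), (90, 7)]
mark 45.6 45.5 40 0.019135754941637356 0.03725430802254795
ex [0.905 0.016 0.425] ey [-0.018  1.     0.   ]
```

Handle centre is at (0.539, -0.249, 0.184), the stem leans 25.1°, and the handle is at about 8.5°. The middle mark is at 45.6°. All of this agrees with what was given. The last joint is near its limit, so I'll take the half-turned grasp.

>>> servo_tool(
  rows=[
    [0,0,0,0,0,0,0.1228],
    [0,0,0,0,0,0,0.1228],
    [0,0,0,0,0,0,0.1228],
    [0,0,0,0,0,0,0.1228],
    [0,0,0,0,0,0,0.1228],
    [0,0,0,0,0,0,0.1228],
    [0,0,0,0,0,0,0.1228],
    [0,0,0,0,0,0,0.1228],
    [0,0,0,0,0,0,0.1228],
    [0,0,0,0,0,0,0.1228],
    [0,0,0,0,0,0,0.1228],
    [0,0,0,0,0,0,0.1228],
  ],
)

```text
clock: 12.77
ee_pos: [0.4824, -0.2494, 0.308]
orientation: [0.137, 0.616, 0.757, 0.17]
ft_force: [-0.6, -1.1, 0.6]
finger_gap: 0.0855
gripper_force: 0.0
```

>>> servo_tool(
  rows=[
    [0,0,0,0,0,0,0.1228],
    [0,0,0,0,0,0,0.1228],
    [0,0,0,0,0,0,0.1228],
    [0,0,0,0,0,0,0.1228],
    [0,0,0,0,0,0,0.1228],
    [0,0,0,0,0,0,0.1228],
    [0,0,0,0,0,0,0.1228],
    [0,0,0,0,0,0,0.1228],
    [0,0,0,0,0,0,0.1228],
    [0,0,0,0,0,0,0.1228],
    [0,0,0,0,0,0,0.1228],
    [0,0,0,0,0,0,0.1228],
  ],
)

```text
clock: 13.77
ee_pos: [0.4824, -0.2494, 0.308]
orientation: [-0.012, 0.965, 0.147, 0.218]
ft_force: [0.1, 0.4, -0.8]
finger_gap: 0.0854
gripper_force: 0.0
```

>>> servo_tool(
  rows=[
    [0,0,0,0,0,0,0.1228],
    [0,0,0,0,0,0,0],
  ],
)

```text
clock: 13.93
ee_pos: [0.4823, -0.2494, 0.308]
orientation: [-0.025, 0.972, 0.089, 0.217]
ft_force: [0.4, 0.5, 0.3]
finger_gap: 0.0859
gripper_force: 0.0
```

```bash
cat > gr.py <<'E'
import sys
from h import *
a=np.radians(float(sys.argv[1])); h=float(sys.argv[2])
n=np.array([-.425,-.008,.905]);n/=np.linalg.norm(n);ex=np.array([.905,.016,.425]);ey=np.cross(n,ex);C=np.array([.5387,-.2488,.1839])
x=ex*np.cos(a)+ey*np.sin(a);x/=np.linalg.norm(x);T=np.c_[x,np.cross(-n,x),-n]
s=telemetry.sense();M=Rq(s["orientation"]).as_matrix()
print("shift",(M.T@(C+h*n-s["ee_pos"])).round(4),"turn",R.from_matrix(M.T@T).as_rotvec().round(4),"tool ang",np.degrees(np.arctan2(M[:,0]@ey,M[:,0]@ex)).round(1),"q",s["q"].round(2),s["ft_force"].round(1),s["ft_torque"].round(2),s["clock"])
E
python3 gr.py 8.5 .007
```

```text
shift [-0.0025  0.0105  0.1288] turn [-0.0796 -0.0061 -0.0004] tool ang 8.5 q [ 0.34  0.07  0.22  2.   -0.45  0.79 -0.55] [0.4 0.5 0.3] [-0.03  0.41 -0.03] 13.9333
```

>>> servo_tool(
  rows=[
    [0,0,0,0,-0.08,-0.006,0],
    [0,-0.002,0,0.035,0,0,0],
    [0,0,0,0.035,0,0,0],
    [0,0,0,0.02,0,0,0],
    [0,0,0,0,0,0,0],
  ],
)

```text
clock: 14.35
ee_pos: [0.5179, -0.2472, 0.2211]
orientation: [0.012, 0.973, 0.083, 0.214]
ft_force: [0.2, 0.3, -1.4]
finger_gap: 0.0857
gripper_force: 0.0
```

```bash
python3 gr.py 8.5 .007
```

```text
shift [0.0029 0.0026 0.0355] turn [-0.0048  0.0062  0.004 ] tool ang 8.7 q [ 0.32  0.2   0.18  2.08 -0.49  0.54 -0.53] [ 0.2  0.3 -1.4] [0.07 0.49 0.01] 14.35
```

>>> servo_tool(
  rows=[
    [0,0.0025,0.0025,0.018,-0.005,0.006,0.004],
    [0,0,0,0.017,0,0,0],
    [0.5,0,0,0,0,0,0],
    [0.7,0,0,0,0,0,0],
    [0.75,0,0,0,0,0,0],
    [1,0,0,0,0,0,0],
    [1,0,0,0,0,0,0],
    [1,0,0,0,0,0,0],
    [1,0,0,0,0,0,0],
  ],
  grip_force=40,
)

```text
clock: 15.1
ee_pos: [0.5352, -0.2487, 0.1959]
orientation: [0.013, 0.972, 0.079, 0.22]
ft_force: [-5.9, 5.8, 7.6]
finger_gap: 0.0168
gripper_force: 38.8
```

```bash
python3 gr.py 8.5 .007
```

```text
shift [-0.0019 -0.0001  0.0053] turn [ 0.0001 -0.0058 -0.0036] tool ang 8.3 q [ 0.33  0.26  0.15  2.08 -0.55  0.47 -0.49] [-5.9  5.8  7.6] [1.22 0.85 0.64] 15.1
```

>>> servo_tool(
  rows=[
    [1,0,0,0,0,0,0],
    [1,0,0,0,0,0,0],
    [1,0,0,0,0,0,0],
  ],
  grip_force=40,
)

```text
clock: 15.35
ee_pos: [0.5352, -0.2487, 0.1959]
orientation: [0.013, 0.972, 0.079, 0.22]
ft_force: [-5.1, 6.2, 6.3]
finger_gap: 0.0165
gripper_force: 38.8
```

```bash
python3 gr.py 8.5 .007
python3 - <<'E'
from h import *
s,im,d,m=grab("wrist"); s2,im2,d2,m2=grab("side")
a=im[130:384,130:400]; b=cv2.resize(im2[200:330,250:350],None,fx=2.6,fy=2.6)
H=500; f=lambda x:cv2.resize(x,(int(x.shape[1]*H/x.shape[0]),H))[:, :400]
save("pics/v1.png",np.hstack([f(a)[:, :400],f(b)]))
E
```

```text
shift [-0.002  -0.0001  0.0053] turn [ 0.0002 -0.0059 -0.0035] tool ang 8.3 q [ 0.33  0.26  0.15  2.08 -0.55  0.47 -0.49] [-5.1  6.2  6.3] [1.26 0.79 0.63] 15.35
```

View pics/v1.png

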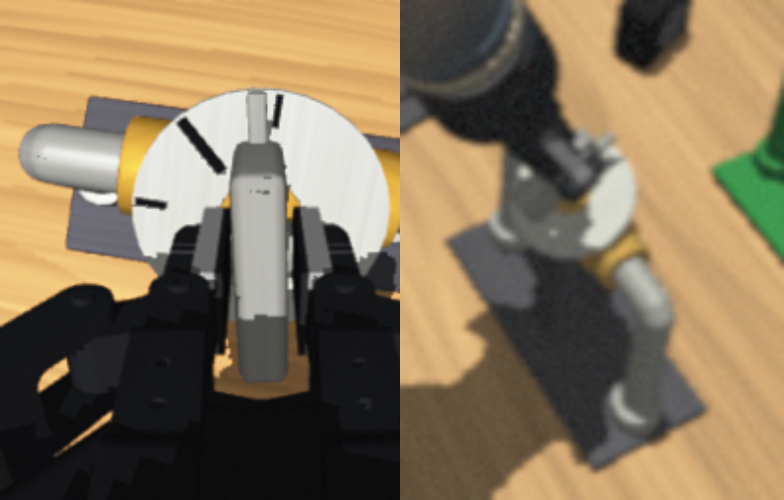

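The picture shows the bar between the pads at about (260,260), aligned with the tool, and the long mark at (200,145). Turning 37° counter-clockwise.

>>> servo_tool(
  rows=[
    [1,0,0,0,0,0,-0.093],
    [1,0,0,0,0,0,-0.093],
    [1,0,0,0,0,0,-0.093],
    [1,0,0,0,0,0,-0.093],
    [1,0,0,0,0,0,-0.093],
    [1,0,0,0,0,0,-0.093],
    [1,0,0,0,0,0,-0.093],
    [1,0,0,0,0,0,0],
  ],
  grip_force=50,
)

```text
clock: 16.12
ee_pos: [0.5345, -0.2471, 0.1956]
orientation: [0.082, 0.895, 0.388, 0.204]
ft_force: [-8.3, 8.8, 10.5]
finger_gap: 0.0157
gripper_force: 48.9
```

```bash
python3 gr.py 45.5 .012
```

```text
shift [-0.0021  0.0004  0.0003] turn [ 0.0003 -0.0049  0.0051] tool ang 45.8 q [ 0.46  0.26 -0.    2.07 -0.47  0.46  0.09] [-8.3  8.8 10.5] [1.97 1.08 0.85] 16.1167
```

Now releasing, backing off along the stem and checking the handle angle.

>>> servo_tool(
  rows=[
    [0,0,0,0,0,0,0],
    [0,0,0,0,0,0,0],
    [0,0,0,0,0,0,0],
    [0,0,0,0,0,0,0],
    [0,0,0,-0.03,0,0,0],
    [0,0,0,-0.035,0,0,0],
    [0,0,0,-0.035,0,0,0],
    [0,0,0,-0.03,0,0,0],
    [0,0,0,0,0,0,0],
    [0,0,0,0,0,0,0],
  ],
)

```text
clock: 16.95
ee_pos: [0.4797, -0.2531, 0.3145]
orientation: [0.088, 0.896, 0.384, 0.205]
ft_force: [0.4, -0.2, -0.4]
finger_gap: 0.0854
gripper_force: 0.0
```

```bash
python3 gr.py 45.5 .012
python3 - <<'E'
from h import *
s,im,d,m=grab("wrist"); P=cloud("wrist",d,m,s); np.savez("w3.npz",im=im,d=d,P=P); save("pics/w3.png",im)
M=np.array(m["T_tool_cam"]);K=np.array(m["camera_matrix"])
E
python3 - <<'E'
import sys; sys.path.insert(0,'.')
import os; os.chdir('.')
import numpy as np
w=np.load("w3.npz");P=w["P"];k=(np.linalg.norm(P-[.551,-.2486,.1577],axis=-1)<.05)
v,u=np.where(k);print(u.min(),u.max(),v.min(),v.max())
os.system(f"python3 val.py w3.npz {u.min()-5} {u.max()+5} {max(v.min()-5,0)} {v.max()+5}")
E
```

```text
shift [ 0.0005 -0.0054  0.1313] turn [ 0.0128 -0.0019 -0.0006] tool ang 45.5 q [ 0.46  0.04  0.07  2.02 -0.34  0.71 -0.02] [ 0.4 -0.2 -0.4] [ 0.03  0.44 -0.01] 16.95
normal [-0.422 -0.006  0.906] lean 25.0 az -179.2 3024
circle [-0.003  -0.0006] 0.04021222144365311
plate centre [ 0.5509 -0.2485  0.1576] handle centre [ 0.5386 -0.2487  0.1839]
bar [ 0.0003 -0.0001] [0.0597 0.0188] 44.83882141113281 H [0.0413 0.0435 0.0447]
bar angle 46.6 pt [0.0016 0.0015]
[(-180, 13), (-174, 16), (-168, 23), (-162, 33), (-156, 41), (-150, 11), (-6, 7), (0, 7), (48, 13), (54, 15), (66, 4), (72, 10), (78, 12), (84, 12), (90, 19), (96, 8), (102, 5), (108, 4), (126, 1), (132, 1), (138, 1), (144, 1), (150, 2), (156, 2), (162, 4), (168, 5), (174, 9)]
mark 54.3 54.3 27 0.027298269815943788 0.03655355480594191
ex [0.906 0.012 0.422] ey [-0.014  1.     0.   ]
217 295 141 221
```

View pics/w3.png

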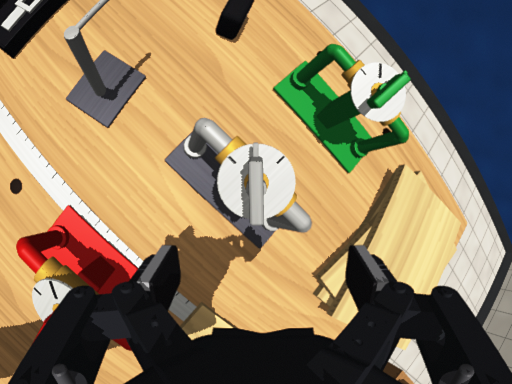

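The picture shows the pointer at (257,148), covering the long middle mark, with 0 and 90 degree marks visible on either side at (281,160) and (229,158). I'll check the pointer direction once more, and the tag, before handing in.

Run:
```python
from h import *
n=np.array([-.4235,-.007,.906]);n/=np.linalg.norm(n);ex=np.array([.906,.014,.4235]);ey=np.cross(n,ex);C=np.array([.551,-.2486,.1577])
for f in("w2","w3"):
    P=np.load(f+".npz")["P"];d=np.load(f+".npz")["d"];D=P-C;H=D@n;X=D@ex;Y=D@ey;r=np.hypot(X,Y)
    k=(d>0)&(H>.012)&(H<.05)&(r>.032)&(r<.046)&(X>0)
    A=np.degrees(np.arctan2(Y[k],X[k]));print(f,k.sum(),np.median(A).round(1),A.mean().round(1),H[k].mean().round(4))
    b=(d>0)&(H>.038)&(H<.05)&(r<.033)
    q=np.c_[X[b],Y[b]];q-=q.mean(0);v=np.linalg.svd(q,full_matrices=False)[2][0];print(" bar top",np.degrees(np.arctan(v[1]/v[0])).round(1),b.sum())
s,im,d,m=grab("top");P=cloud("top",d,m,s)
k=(d>0)&(abs(P[...,0]-.53)<.08)&(abs(P[...,1]-.263)<.045)&(im.min(-1)>90)
print("tag",k.sum(),P[k].mean(0).round(3),P[k][:,2].max().round(3))
```

```text
w2 16 9.9 9.7 0.0192
 bar top 9.8 1000
w3 61 46.5 46.6 0.0193
 bar top 46.6 956
tag 389 [0.545 0.27  0.011] 0.027
```

```bash
python3 -c "
from workcell import bot; print(bot.close_job())"
```

```text
the job is handed in; nothing more can be done
None
```

The tag came off the hook and lies flat in the tray, and the valve was then turned to about 46° by my last measurement, with its pointer on the long middle mark; the job was handed in at about 17 s.

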